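Put the sample-holder parts into their transport nests

ROBOT

A 7-joint arm with a two-finger parallel gripper is mounted at the origin on the work surface. World frame = base frame: x ahead of the robot, y to its left, z up, the work surface at z = 0. Lengths are in m, angles in degrees, forces in N, time in s.
With the tool pointing down it reaches from about 0.425 to 0.875 m from the base axis. Payload 4.7 kg.
Tool frame: the origin (TCP) lies at the very end of the fingers, on their centre line; the grasp point (between the pads) lies 19 mm behind it (pinch_z is the distance from the TCP to the grasp point, in m); z points along the fingers, y is the direction in which the jaws open and shut (so a half turn about z gives the same grasp; the last joint's range is limited). The gripper opens to 87 mm and grips with 3 to 60 N. Pads are 19 mm wide; open, the fingers measure 117 mm over their backs; the gripper's body (75 mm by 190 mm) begins 51 mm behind the grasp point.
Start: joints at [68.703, 18.392, -4.016, 83.108, 1.295, 78.541, -3.26], TCP at [0.245, -0.602, 0.223] pointing down, gripper open.
Joint ranges: [-163.93, 163.93], [-17.29, 119.83], [-79.2, 71.16], [3.27, 140.29], [-89.18, 269.18], [5.43, 117.66], [-154.24, 154.24]. Speed limits (degrees/s): [147.25, 147.25, 180, 180, 180, 180, 180].

INTERFACE

Orientations are given as [roll, pitch, yaw] about the fixed x, y, z axes, in that order (R = Rz(yaw) Ry(pitch) Rx(roll)).
In Python, from cell import get_obs, read_camera, camera_params, sign_off, pinch_z gives the robot as it stands.
- The arm moves only by the shell command python3 -m handwheel 'ROWS' [FORCE]. ROWS is JSON, a list of rows, each a list of 5 numbers: the finger opening in m, from 0 to 0.087, then the shift along the tool's x, y, z in m, then the turn about the tool's z in rad. In form: [[jaw, tx, ty, tz, twist], ...]. A call has 1 to 20 rows; each row is the pose to reach, as a shift and turn from the pose commanded when the call began, along the tool's axes at that moment; what a row does not reach only later rows make up. A row lasts 1/10 s, in which the tool goes at most 50 mm and 8.59 degrees, less where a joint would pass 70% of its speed; a pose out of reach is approached as far as the arm can. A call with a gripper value outside its range is refused whole. The fingers move at their own pace and stop on an object; FORCE is the grip in N (left out, the last holds). Time passes only in rows, so rows that repeat a pose let the fingers close. It gives the time, the measured TCP pose, the force and the opening at its end, in the units of the state.
- get_obs(): the state, without advancing time (a new reading comes with each control period).
- read_camera(name): name is "scene" or "top"; returns the picture (420x560x3 uint8, blue, green, red); there is no depth.
- camera_params(name): a dict with "camera_matrix" (3x3 intrinsics, pixels), "R" (3x3) and "t" (3): a world point X has camera coordinates R X + t. Camera axes: x right, y down, z forward; pixel columns grow to the right and rows downward; lengths in m; the calibration is good to about 2 mm. A picture is of the moment at which its call begins. camera_params takes no time and is no camera call.
- sign_off(): hands the job in, once; it reports no verdict.
The state is a dict: "time_s": time; "qpos": joint angles; "joint_velocities": joint speeds; "effort": joint torques, N m; "tool_pos": TCP position; "tool_rot": TCP orientation; "force": force on the tool from outside, world axes, zero at the start; "wrist_torque": the same for the moment, N m; "grip_width": finger opening in m.
Only numpy, scipy, OpenCV 4.12 (cv2) and the standard library are available. Lean on these libraries where they do the work, as an engineer would, in place of code of your own. Each camera call takes 0.05 s, during which the arm holds its last target.

TASK

Put the four loose aluminium sample-holder parts (large can, small can, square base, clamp bar) into the black rubber nests on the bench, each into the one nest whose recess matches its outline and size. Each part must end upright and sitting flat on the floor of its recess; any order will do. Leave the red spool and the cardboard box where they are.

Things in the scene. Friction and masses are not known exactly. Their poses are not given: they have to be found in the camera images.
- large_can: Large sample can: plain aluminium cylinder, diameter 54, 44 tall, six dark screw heads on its top, and on its axis a round grip knob, diameter 24, from 44 to 72 above the underside. Origin: centre of its underside; z up. Stands upright on the bench at the start. About 220 g. (Sizes in mm.)
- small_can: Small sample can: plain aluminium cylinder, diameter 32, 64 tall, no knob, one small dark dot on top. Origin: centre of its underside; z up. Stands upright on the bench at the start. About 100 g. (Sizes in mm.)
- square_base: Square base: aluminium plate 54 x 54, 14 thick, with a round post, diameter 26, in its middle from 14 to 60 above the underside. Origin: centre of its underside; z up. Stands upright on the bench at the start. x and y run parallel to the plate's edges. About 160 g. (Sizes in mm.)
- clamp_bar: Clamp bar: aluminium block 66 long (along its x) x 26 wide (along its y) x 34 tall, two dark holes in the top. Origin: centre of its underside; z up. Stands upright on the bench at the start. About 140 g. (Sizes in mm.)
- nest_large_round: Nest for the large can. Black rubber block 94 x 94, 10 tall, with one white-floored round, diameter 70, recess in its middle, 6 deep (recess floor 4 above the bench). Fixed to the bench. Origin: centre of its underside, under the centre of the recess; z up. (Sizes in mm.)
- nest_small_round: Nest for the small can. Black rubber block 72 x 72, 10 tall, with one white-floored round, diameter 48, recess in its middle, 6 deep (recess floor 4 above the bench). Fixed to the bench. Origin: centre of its underside, under the centre of the recess; z up. (Sizes in mm.)
- nest_square: Nest for the square base. Black rubber block 94 x 94, 10 tall, with one white-floored square 70 x 70 recess in its middle, 6 deep (recess floor 4 above the bench). Fixed to the bench. Origin: centre of its underside, under the centre of the recess; z up. x and y run parallel to the recess's edges. (Sizes in mm.)
- nest_bar: Nest for the clamp bar. Black rubber block 106 x 66, 10 tall, with one white-floored oblong 82 x 42 recess in its middle, 6 deep (recess floor 4 above the bench). Fixed to the bench. Origin: centre of its underside, under the centre of the recess; z up. The recess is long along x. (Sizes in mm.)
- spool: Bystander: red plastic spool standing on end, flanges of diameter 80, 55 tall, to the left of the work. Origin: centre of its underside. (Sizes in mm.)
- carton: Bystander: closed cardboard box 110 x 80 x 60 tall, to the right of the work. Origin: centre of its underside. (Sizes in mm.)
There are look-alikes about, which are no part of the job. Leave any turquoise look-alike of the small_can alone.

How it is judged:
By the outcome, as a careful person would: the job done as asked, in the order asked, and still so for the second after the job is handed in, with the robot touching nothing.
It also fails if it takes over 104 s, if anything falls off the work surface, if the arm or the gripper's body presses on something with over 40 N, if the wrist force passes 120 N, or if a joint passes its speed limit or range.

## Working session

There is one attempt and no reset: what is moved stays moved. The work goes in short steps, Python scripts to look and compute and a shell command to move; the robot and the scene stay as the last step left them, time stands still between calls to the robot, and variables do not carry over. Pictures are saved under pics/ and viewed, and the job is handed in when it is done.

```bash
ls; mkdir -p pics
python3 - <<'E'
from cell import *
import cv2,numpy as np
o=get_obs(); print({k:np.round(v,4).tolist() for k,v in o.items()}); print(pinch_z)
for n in("scene","top"):
    cv2.imwrite(f"pics/{n}0.png",read_camera(n)); p=camera_params(n); print(n,{k:np.round(v,4).tolist() for k,v in p.items()})
E
```

```text
pics
{'time_s': 0.0, 'qpos': [68.705, 18.4389, -4.0132, 83.1761, 1.2966, 78.5407, -3.26], 'joint_velocities': [0.0552, 0.0833, -0.0098, 0.0698, 0.0701, -0.0609, -0.0262], 'effort': [0.0004, -49.1284, -0.4041, -31.2526, -0.064, 0.0436, 0.0002], 'tool_pos': [0.2443, -0.6017, 0.2215], 'tool_rot': [-179.8896, 0.0081, 22.1029], 'force': [0.5285, -0.3088, -0.501], 'wrist_torque': [-0.0465, -0.0008, -0.0116], 'grip_width': 0.0871}
0.0187
scene {'camera_matrix': [[408.0012, 0.0, 285.3113], [0.0, 408.0012, 209.2246], [0.0, 0.0, 1.0]], 'R': [[-0.6875, 0.7262, 0.0064], [0.6067, 0.5791, -0.5446], [-0.3992, -0.3705, -0.8387]], 't': [0.3734, -0.3066, 1.2295]}
top {'camera_matrix': [[452.5405, 0.0, 282.0056], [0.0, 452.5405, 208.5032], [0.0, 0.0, 1.0]], 'R': [[-0.0198, -0.9998, -0.004], [-0.99, 0.0201, -0.1399], [0.14, 0.0012, -0.9902]], 't': [-0.0014, 0.5498, 1.2772]}
```

View pics/scene0.png

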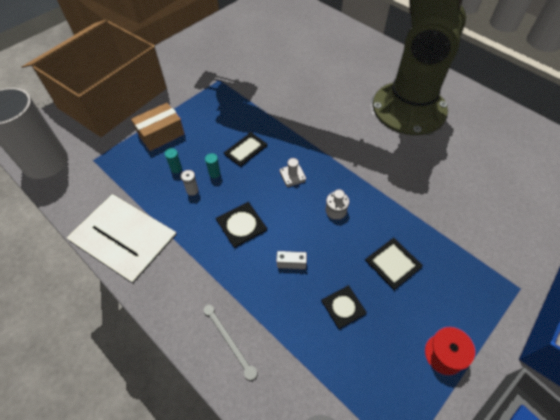

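View pics/top0.png

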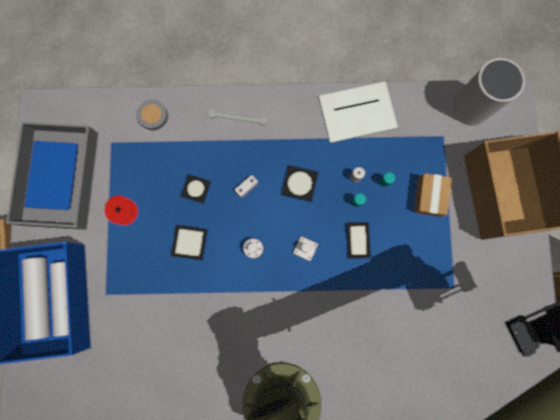

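The top view shows all the pieces: nests at (196,189) small round, (300,183) large round, (190,242) square, (358,240) bar. The parts are large can (253,248), square base (306,248), bar (246,186) and small can (358,174). Turquoise look-alikes stand at (389,179) and (359,200). Next I'll measure.

```bash
cat > h.py <<'E'
from cell import *
import cv2,numpy as np
def ray(n,uv,z):
    p=camera_params(n);K,R,t=map(np.array,(p["camera_matrix"],p["R"],p["t"]))
    c=-R.T@t; d=R.T@np.linalg.inv(K)@np.array([uv[0],uv[1],1.]); return c+d*(z-c[2])/d[2]
def pix(n,X):
    p=camera_params(n);K,R,t=map(np.array,(p["camera_matrix"],p["R"],p["t"]))
    q=K@(R@np.array(X)+t); return q[:2]/q[2]
E
python3 - <<'E'
from h import *
im=cv2.imread("pics/top0.png"); c=im[150:280,160:420]; cv2.imwrite("pics/top0z.png",cv2.resize(c,None,fx=3,fy=3,interpolation=cv2.INTER_CUBIC))
im2=cv2.imread("pics/scene0.png"); c=im2[120:340,150:440]; cv2.imwrite("pics/scene0z.png",cv2.resize(c,None,fx=2.7,fy=2.7,interpolation=cv2.INTER_CUBIC))
for n,I,roi in(("top",im,(110,140,340,160)),("scene",im2,(120,120,320,220))):
  h=cv2.cvtColor(I,cv2.COLOR_BGR2HSV)
  m=((h[...,1]<110)&(h[...,2]>95)).astype(np.uint8)
  k,l,s,ce=cv2.connectedComponentsWithStats(m,connectivity=4)
  for i in range(1,k):
    if 50<s[i,4]<1500:
      cs,_=cv2.findContours((l==i).astype(np.uint8),0,2); r=cv2.minAreaRect(cs[0])
      p=ray(n,ce[i],.004); print(n,s[i],np.round(ce[i],1),np.round(r[0],1),np.round(r[1],1),round(r[2],1),np.round(p,4))
E
```

```text
top [352 167  14  16 153] [358.5 173.5] [358.5 174.5] [15. 13.] 90.0 [ 0.6566 -0.2452  0.004 ]
top [287 171  26  25 480] [299.5 183. ] [299.2 183.3] [23.3 24. ] 45.0 [ 0.631  -0.0664  0.004 ]
top [234 175  25  23 311] [246.1 185.7] [246.1 185.6] [12.7 25.1] 48.4 [0.6261 0.0943 0.004 ]
top [187 180  18  17 242] [195.3 188.1] [195.5 188. ] [16. 17.] 90.0 [0.6216 0.2471 0.004 ]
top [350 225  17  30 471] [358.1 239.9] [358.  239.5] [29. 16.] 90.0 [ 0.4563 -0.2352  0.004 ]
top [175 229  29  27 650] [188.8 242.1] [188.8 242.2] [25.9 25.6] 8.1 [0.4598 0.2652 0.004 ]
top [293 236  26  25 421] [305.4 248.3] [305.2 248.3] [20.9 20.7] 24.4 [ 0.4347 -0.0789  0.004 ]
top [243 238  21  21 354] [252.8 248. ] [253. 248.] [20. 20.] 90.0 [0.4386 0.0759 0.004 ]
top [  50  261   19   76 1207] [ 59.  298.8] [ 59.  298.6] [74.9 16.4] 87.3 [0.3026 0.6414 0.004 ]
top [440 286  21  12  81] [450.3 291.4] [450.  291.5] [ 3.8 21.9] 66.8 [ 0.3013 -0.4964  0.004 ]
top [527 312  19   9  58] [535.7 316. ] [536.  315.9] [ 3.  19.7] 66.0 [ 0.227 -0.737  0.004]
scene [393   0  17   8  89] [402.8   2.5] [401.    3.5] [
[... 305 characters left out ...]
8 22.3] 64.8 [ 0.4254 -0.0873  0.004 ]
scene [181 169  14  13 147] [187.4 175. ] [187.5 175. ] [12. 13.] 90.0 [ 0.6257 -0.2787  0.004 ]
scene [326 189  24  22 361] [337.4 199.6] [337.5 199.5] [21. 23.] 90.0 [0.4124 0.0591 0.004 ]
scene [226 212  31  25 594] [240.9 223.7] [241. 224.] [24. 30.] 90.0 [ 0.631  -0.0664  0.004 ]
scene [373 244  42  38 888] [393.5 262.6] [393.6 262.3] [33.3 28.5] 47.3 [0.4593 0.2653 0.004 ]
scene [276 250  31  17 401] [291.  256.8] [291. 258.] [16. 30.] 90.0 [0.6122 0.0834 0.004 ]
scene [332 296  24  22 414] [343.3 306.3] [343.5 306.5] [21. 23.] 90.0 [0.6208 0.2472 0.004 ]
scene [500 395  46  25 358] [518.7 408.9] [522.5 407. ] [24. 45.] 90.0 [0.5476 0.6177 0.004 ]
```

View pics/top0z.png

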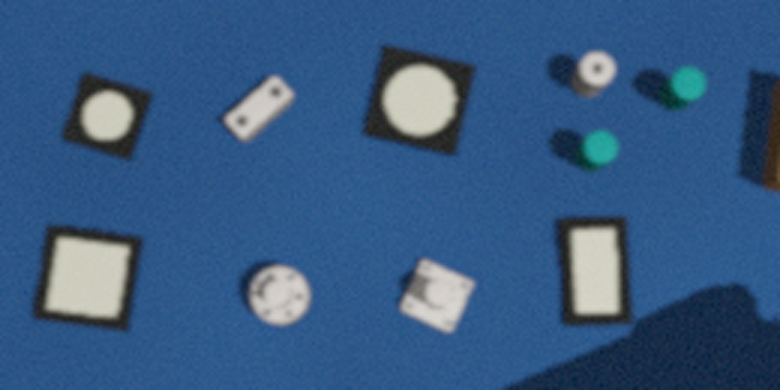

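View pics/scene0z.png

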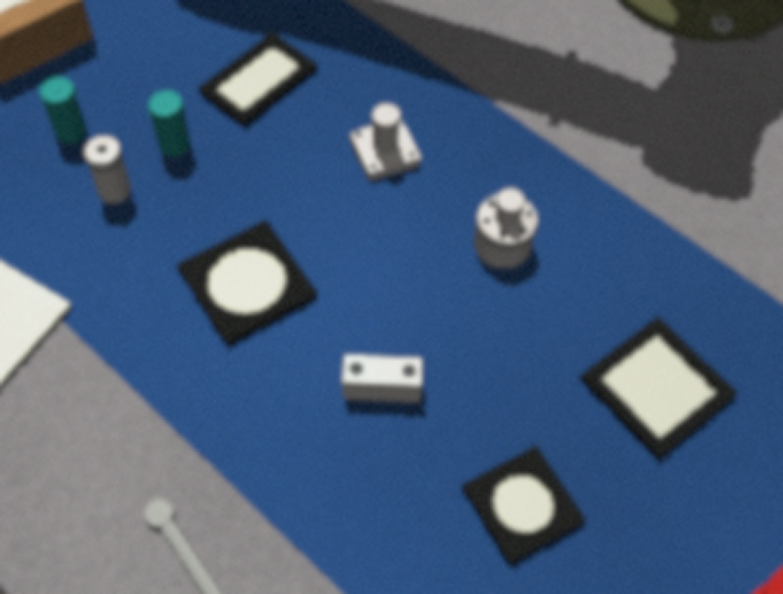

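Run:
```python
from h import *
Z=lambda n,x,y:(((x+.5)/3-.5+160,(y+.5)/3-.5+150) if n=="top" else ((x+.5)/2.7-.5+150,(y+.5)/2.7-.5+120))
F={"small dot":(.064,(597,69),(102,150)),"large knob":(.072,(275,292),(511,198)),"base post":(.060,(436,291),(386,114)),
"bar holeL":(.034,(242,121),(356,369)),"bar holeR":(.034,(276,91),(409,371)),
}
for k,(z,a,b) in F.items(): print(k,np.round(ray("top",Z("top",*a),z),4)[:2],np.round(ray("scene",Z("scene",*b),z),4)[:2])
# can top disc from mask, tops
im=cv2.imread("pics/top0.png");h=cv2.cvtColor(im,cv2.COLOR_BGR2HSV);m=((h[...,1]<110)&(h[...,2]>95)).astype(np.uint8)
for nm,(x,y),z in(("large",(253,244),.044),("base",(300,243),.014),("bar",(246,186),.034),("nbar",(358,240),.004),("nsq",(189,242),.004),("small",(359,170),.064)):
  k,l,s,c=cv2.connectedComponentsWithStats(m,connectivity=4)
  i=np.argmin(np.linalg.norm(c-[x,y],axis=1)+1e3*(s[:,4]>1500)+1e3*(s[:,4]<100))
  cs,_=cv2.findContours((l==i).astype(np.uint8),0,1)
  w=np.array([ray("top",p[0],z)[:2] for p in cs[0]])
  r=cv2.minAreaRect((w*1000).astype(np.float32)); print(nm,np.round(r[0],1),np.round(r[1],1),round(r[2],1))
```

```text
small dot [ 0.6458 -0.2354] [ 0.6476 -0.2331]
large knob [0.4378 0.0756] [0.4365 0.0735]
base post [ 0.4364 -0.0753] [ 0.4352 -0.0771]
bar holeL [0.6076 0.1088] [0.6372 0.077 ]
bar holeR [0.6369 0.0752] [0.6081 0.1103]
large [436.6  72.8] [57.3 57.2] 89.2
base [434.3 -78. ] [60.9 60.5] 64.5
bar [620.4  91.7] [38.  73.6] 41.3
nbar [ 457.7 -235.1] [47.3 86.4] 87.7
nsq [459.7 265.1] [76.2 75.3] 80.8
small [ 640.5 -234.9] [37.5 44.1] 88.8
```

```bash
cat >> h.py <<'E'
from scipy.spatial.transform import Rotation as Ro
def go(x,y,z,yaw=None):
    o=get_obs(); R=Ro.from_euler("xyz",o["tool_rot"],degrees=True)
    y0=o["tool_rot"][2]; s=Ro.from_euler("xyz",[180,0,y0],degrees=True).inv().apply(np.array([x,y,z])-o["tool_pos"])
    tw=0 if yaw is None else -np.radians((yaw-y0+180)%360-180)
    print(round(o["time_s"],2),"at",np.round(o["tool_pos"],4),np.round(o["tool_rot"],2),"w",round(o["grip_width"],4),"F",np.round(o["force"],1)," ROW tx ty tz tw",np.round(s,4),round(tw,3))
E
cat > g.py <<'E'
import sys
from h import *
go(*map(float,sys.argv[1:]))
E
python3 - <<'E'
from h import *
im=cv2.imread("pics/top0.png");h=cv2.cvtColor(im,cv2.COLOR_BGR2HSV);m=((h[...,1]<110)&(h[...,2]>95)).astype(np.uint8)
k,l,s,c=cv2.connectedComponentsWithStats(m,connectivity=4)
for nm,p,z in(("nbar",(358,240),.004),("nsq",(189,242),.004),("base",(305,248),.014)):
  i=np.argmin(np.linalg.norm(c-p,axis=1)); ys,xs=np.where(l==i)
  w=np.array([ray("top",q,z)[:2] for q in zip(xs,ys)])
  if nm=="nbar": print(nm,np.degrees(np.linalg.eigh(np.cov(w.T))[1][:,1] @ [0,1]))
m2=((h[...,1]<130)&(h[...,2]>115)&(h[...,0]>75)&(h[...,0]<95)) # turquoise
t=((h[...,0]>75)&(h[...,0]<95)&(h[...,1]>130)&(h[...,2]>100)).astype(np.uint8)
k,l,s,c=cv2.connectedComponentsWithStats(t)
for i in range(1,k):
  if s[i,4]>20: print("turq",np.round(ray("top",c[i],.064),3))
E
python3 g.py 0.6467 -0.2343 0.15 45
```

```text
nbar -0.49661155911351085
turq [ 0.63  -0.322  0.064]
turq [ 0.569 -0.235  0.064]
0.1 at [ 0.2444 -0.6018  0.2216] [-1.799e+02  1.000e-02  2.211e+01] w 0.0874 F [-0.1 -0.4 -0.7]  ROW tx ty tz tw [ 0.5111 -0.1891  0.0716] -0.4
```

```bash
python3 -m handwheel '[[0.055,0.015,-0.005,0,0],[0.055,0.04,-0.015,0,-0.05],[0.055,0.08,-0.03,0,-0.1],[0.055,0.12,-0.045,0,-0.15],[0.055,0.16,-0.06,0,-0.2],[0.055,0.2,-0.075,0,-0.25],[0.055,0.24,-0.09,0,-0.3],[0.055,0.28,-0.105,0,-0.35],[0.055,0.32,-0.12,0.01,-0.4],[0.055,0.36,-0.135,0.02,-0.4],[0.055,0.4,-0.15,0.03,-0.4],[0.055,0.44,-0.165,0.04,-0.4],[0.055,0.475,-0.178,0.05,-0.4],[0.055,0.5,-0.186,0.06,-0.4],[0.055,0.511,-0.189,0.07,-0.4],[0.055,0.511,-0.189,0.0716,-0.4],[0.055,0.511,-0.189,0.0716,-0.4],[0.055,0.511,-0.189,0.0716,-0.4]]' 20; python3 g.py 0.6467 -0.2343 0.029 45
```

```text
time_s: 1.9
tool_pos: [0.6459, -0.237, 0.1516]
tool_rot: [179.9, 0.1, 44.9]
force: [0.0, -0.0, 0.7]
grip_width: 0.0551
1.9 at [ 0.6459 -0.237   0.1516] [1.7994e+02 7.0000e-02 4.4890e+01] w 0.0551 F [ 0.  -0.   0.7]  ROW tx ty tz tw [ 0.0025 -0.0013  0.1226] -0.002
```

```bash
python3 -m handwheel '[[0.055,0.0025,-0.0013,0.02,0],[0.055,0.0025,-0.0013,0.05,0],[0.055,0.0025,-0.0013,0.08,0],[0.055,0.0025,-0.0013,0.1,0],[0.055,0.0025,-0.0013,0.115,0],[0.055,0.0025,-0.0013,0.122,0],[0.055,0.0025,-0.0013,0.122,0],[0.055,0.0025,-0.0013,0.122,0]]' 20
python3 - <<'E'
from h import *
im=read_camera("scene"); cv2.imwrite("pics/s1.png",cv2.resize(im[110:260,120:320],None,fx=4,fy=4))
E
python3 g.py 0.6467 -0.2343 0.029 45
```

```text
time_s: 2.7
tool_pos: [0.6485, -0.2327, 0.0303]
tool_rot: [179.9, -0.0, 45.0]
force: [-0.3, -0.1, 0.4]
grip_width: 0.0554
2.75 at [ 0.6487 -0.2326  0.0305] [ 1.7987e+02 -6.0000e-02  4.5010e+01] w 0.055 F [ 0.2  0.1 -0.1]  ROW tx ty tz tw [-0.0027 -0.0002  0.0015] 0.0
```

View pics/s1.png

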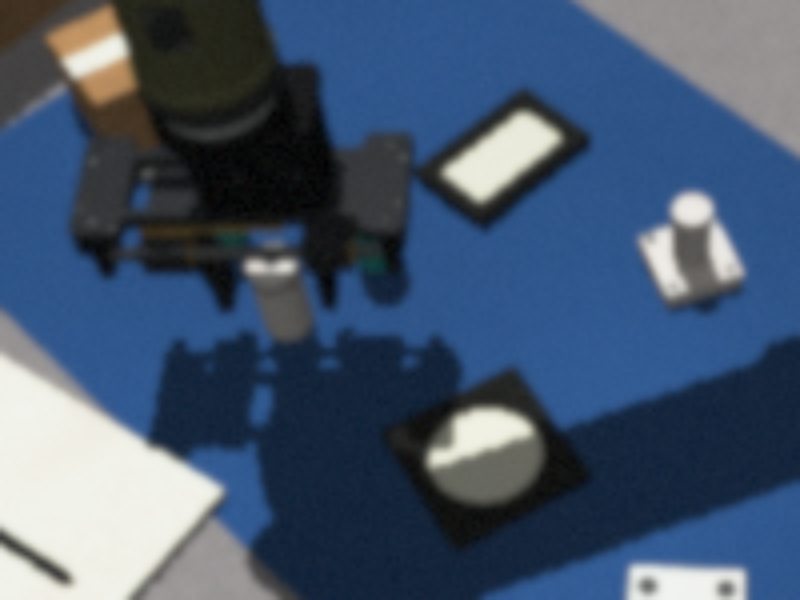

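The zoomed view shows the small can (280,290) standing between the fingers (225,290) and (327,290). I'll close and lift.

```bash
python3 -m handwheel '[[0.04,0,0,0,0],[0.028,0,0,0,0],[0.02,0,0,0,0],[0.02,0,0,0,0],[0.02,0,0,0,0],[0.02,0,0,0,0],[0.02,0,0,-0.005,0],[0.02,0,0,-0.02,0],[0.02,0,0,-0.045,0],[0.02,0,0,-0.075,0],[0.02,0,0,-0.1,0],[0.02,0,0,-0.12,0],[0.02,0,0,-0.13,0],[0.02,0,0,-0.13,0],[0.02,0,0,-0.13,0]]' 20; python3 g.py 0.6212 0.2471 0.16 45
```

```text
time_s: 4.25
tool_pos: [0.6472, -0.2321, 0.1583]
tool_rot: [-180.0, 0.0, 45.0]
force: [-0.3, 0.2, -1.4]
grip_width: 0.0312
4.25 at [ 0.6472 -0.2321  0.1583] [-1.7995e+02  4.0000e-02  4.5030e+01] w 0.0312 F [-0.3  0.2 -1.4]  ROW tx ty tz tw [ 0.3206 -0.3571 -0.0017] 0.0
```

```bash
python3 -m handwheel '[[0.02,0.007,-0.008,0,0],[0.02,0.02,-0.022,0,0],[0.02,0.04,-0.045,0,0],[0.02,0.065,-0.072,0,0],[0.02,0.09,-0.1,0,0],[0.02,0.115,-0.128,0,0],[0.02,0.14,-0.156,0,0],[0.02,0.165,-0.184,0,0],[0.02,0.19,-0.212,0,0],[0.02,0.215,-0.24,0,0],[0.02,0.24,-0.268,0,0],[0.02,0.265,-0.295,0,0],[0.02,0.285,-0.318,0,0],[0.02,0.3,-0.335,0,0],[0.02,0.31,-0.347,0,0],[0.02,0.317,-0.354,0,0],[0.02,0.3206,-0.3571,0,0],[0.02,0.3206,-0.3571,0,0],[0.02,0.3206,-0.3571,0,0]]'
python3 - <<'E'
from h import *
im=read_camera("scene"); cv2.imwrite("pics/s2.png",cv2.resize(im[210:360,240:440],None,fx=4,fy=4))
E
python3 g.py 0.6212 0.2471 0.033 45
```

```text
time_s: 6.15
tool_pos: [0.6222, 0.2454, 0.1588]
tool_rot: [180.0, 0.0, 44.9]
force: [-0.1, 0.1, -1.6]
grip_width: 0.0315
6.2 at [0.6223 0.2453 0.1588] [1.7996e+02 4.0000e-02 4.4900e+01] w 0.0315 F [ 0.1 -0.1 -1.9]  ROW tx ty tz tw [ 0.0005 -0.002   0.1258] -0.002
```

View pics/s2.png

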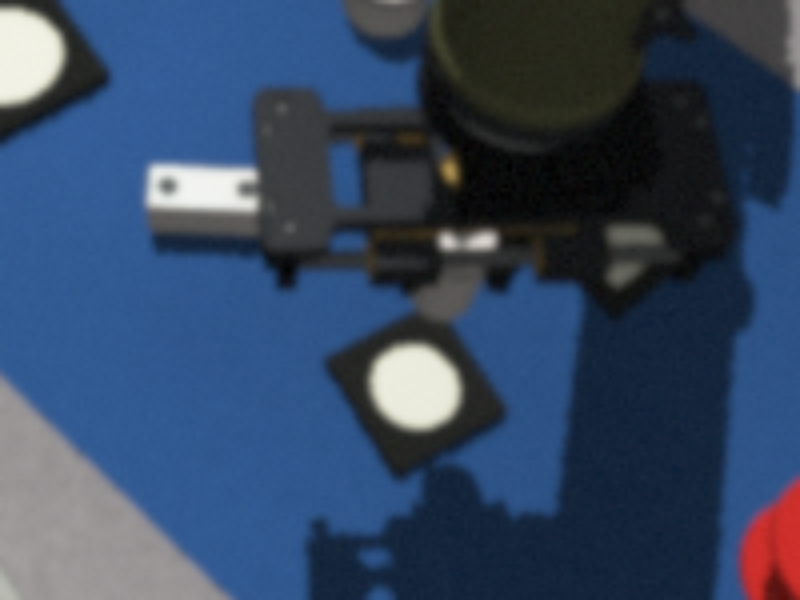

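The can hangs upright at (450,280) in the zoom, above the nest once lowered. Now I'll lower it.

```bash
python3 -m handwheel '[[0.02,0.0005,-0.002,0.01,0],[0.02,0.0005,-0.002,0.035,0],[0.02,0.0005,-0.002,0.065,0],[0.02,0.0005,-0.002,0.09,0],[0.02,0.0005,-0.002,0.105,0],[0.02,0.0005,-0.002,0.115,0],[0.02,0.0005,-0.002,0.12,0],[0.02,0.0005,-0.002,0.123,0],[0.02,0.0005,-0.002,0.1235,0],[0.02,0.0005,-0.002,0.1235,0]]'
python3 - <<'E'
from h import *
im=read_camera("scene"); cv2.imwrite("pics/s3.png",cv2.resize(im[210:360,240:440],None,fx=4,fy=4))
E
python3 g.py 0.6212 0.2471 0.033 45
```

```text
time_s: 7.2
tool_pos: [0.6213, 0.2491, 0.0364]
tool_rot: [180.0, -0.1, 45.0]
force: [-0.8, 0.3, -0.3]
grip_width: 0.0314
7.25 at [0.6213 0.2491 0.0364] [ 1.7996e+02 -8.0000e-02  4.5030e+01] w 0.0314 F [ 0.2  0.4 -1.2]  ROW tx ty tz tw [-0.0015  0.0014  0.0034] 0.0
```

View pics/s3.png

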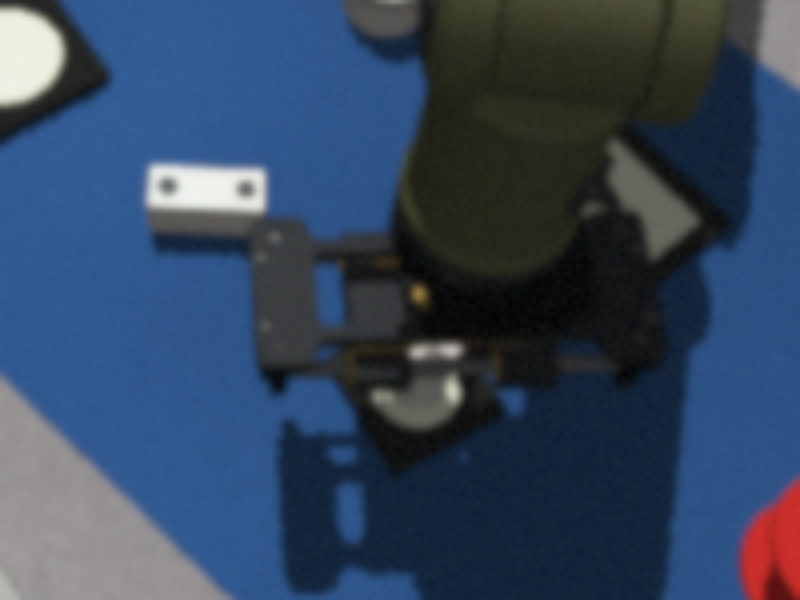

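```bash
python3 -m handwheel '[[0.02,0,0,0.001,0],[0.02,0,0,0.002,0],[0.02,0,0,0.002,0],[0.033,0,0,0.002,0],[0.04,0,0,0.002,0],[0.05,0,0,0.002,0],[0.055,0,0,0.002,0],[0.055,0,0,0.002,0],[0.055,0,0,-0.01,0],[0.055,0,0,-0.04,0],[0.055,0,0,-0.08,0],[0.055,0,0,-0.11,0],[0.055,0,0,-0.12,0],[0.055,0,0,-0.12,0]]'; python3 g.py 0.6225 0.0925 0.15 131
```

```text
time_s: 8.65
tool_pos: [0.6218, 0.2495, 0.1581]
tool_rot: [179.9, -0.2, 45.0]
force: [-0.0, -0.7, -1.1]
grip_width: 0.055
8.65 at [0.6218 0.2495 0.1581] [179.88  -0.22  45.02] w 0.055 F [-0.  -0.7 -1.1]  ROW tx ty tz tw [-0.1105  0.1115  0.0081] -1.501
```

```bash
python3 -m handwheel '[[0.055,-0.005,0.005,0,-0.07],[0.055,-0.015,0.015,0,-0.18],[0.055,-0.027,0.027,0,-0.3],[0.055,-0.04,0.04,0,-0.42],[0.055,-0.053,0.053,0,-0.54],[0.055,-0.066,0.066,0,-0.66],[0.055,-0.079,0.08,0,-0.78],[0.055,-0.092,0.093,0,-0.9],[0.055,-0.102,0.103,0,-1.02],[0.055,-0.108,0.109,0,-1.14],[0.055,-0.1105,0.1115,0,-1.26],[0.055,-0.1105,0.1115,0,-1.36],[0.055,-0.1105,0.1115,0,-1.44],[0.055,-0.1105,0.1115,0,-1.5],[0.055,-0.1105,0.1115,0,-1.5],[0.055,-0.1105,0.1115,0,-1.5]]'
python3 - <<'E'
from h import *
im=read_camera("scene"); cv2.imwrite("pics/s4.png",cv2.resize(im[210:360,240:440],None,fx=4,fy=4))
E
python3 g.py 0.6225 0.0925 0.013 131.2
```

```text
time_s: 10.25
tool_pos: [0.6207, 0.0916, 0.1541]
tool_rot: [-179.9, -0.1, 130.9]
force: [0.7, -0.8, 0.8]
grip_width: 0.0551
10.3 at [0.6209 0.0917 0.1544] [-1.7993e+02 -5.0000e-02  1.3090e+02] w 0.0549 F [ 0.8  0.3 -0.3]  ROW tx ty tz tw [-0.0004  0.0018  0.1414] -0.005
```

View pics/s4.png

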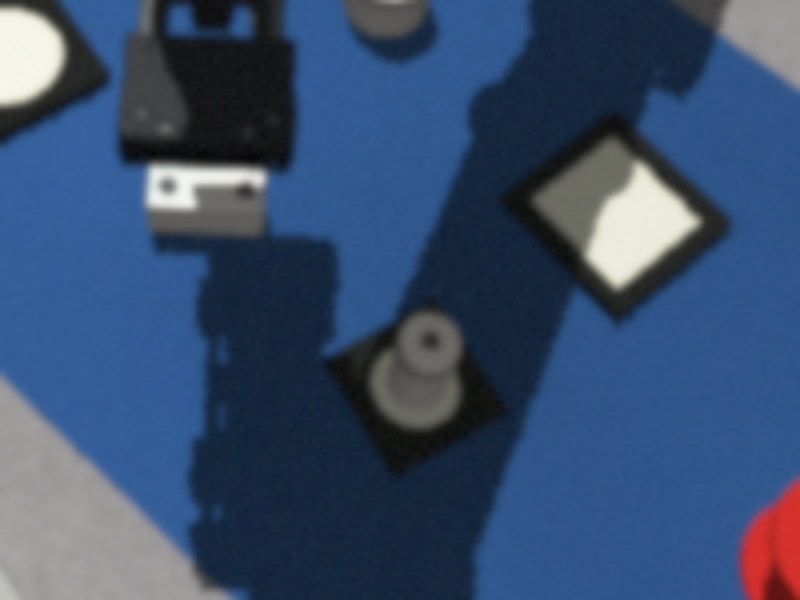

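The small can stands upright and centred in its recess: top at (430,340), recess at (415,385) in the zoom. The gripper is now lined up over the bar (207,187).

```bash
python3 -m handwheel '[[0.055,0,0.002,0.02,0],[0.055,0,0.002,0.05,0],[0.055,0,0.002,0.08,0],[0.055,0,0.002,0.105,0],[0.055,0,0.002,0.125,0],[0.055,0,0.002,0.135,0],[0.055,0,0.002,0.14,0],[0.055,0,0.002,0.14,0],[0.055,0,0.002,0.14,0]]'; python3 g.py 0.6225 0.0925 0.013 131.2
```

```text
time_s: 11.2
tool_pos: [0.6237, 0.0934, 0.0165]
tool_rot: [179.9, 0.1, 131.0]
force: [0.6, -0.6, -0.7]
grip_width: 0.0544
11.2 at [0.6237 0.0934 0.0165] [1.7992e+02 6.0000e-02 1.3096e+02] w 0.0544 F [ 0.6 -0.6 -0.7]  ROW tx ty tz tw [ 0.0002 -0.0015  0.0035] -0.004
```

```bash
python3 -m handwheel '[[0.055,0,-0.0015,0.002,0],[0.055,0,-0.0015,0.004,0],[0.055,0,-0.0015,0.004,0],[0.04,0,-0.0015,0.004,0],[0.025,0,-0.0015,0.004,0],[0.015,0,-0.0015,0.004,0],[0.015,0,-0.0015,0.004,0],[0.015,0,-0.0015,0.004,0],[0.015,0,-0.0015,0.004,0]]' 30; python3 g.py 0.6225 0.0925 0.16 131.2;python3 -m handwheel '[[0.015,0,0,-0.005,0],[0.015,0,0,-0.02,0],[0.015,0,0,-0.045,0],[0.015,0,0,-0.075,0],[0.015,0,0,-0.105,0],[0.015,0,0,-0.13,0],[0.015,0,0,-0.14,0],[0.015,0,0,-0.14,0],[0.015,0,0,-0.14,0]]'; python3 g.py 0.457 -0.2354 0.155 180
```

```text
time_s: 12.1
tool_pos: [0.6219, 0.0921, 0.0114]
tool_rot: [180.0, 0.0, 131.0]
force: [-1.0, -0.5, -0.0]
grip_width: 0.0257
12.1 at [0.6219 0.0921 0.0114] [1.8000e+02 1.0000e-02 1.3097e+02] w 0.0257 F [-1.  -0.5 -0. ]  ROW tx ty tz tw [-1.000e-04  7.000e-04 -1.486e-01] -0.004
time_s: 13.0
tool_pos: [0.6212, 0.0918, 0.1506]
tool_rot: [-179.9, -0.0, 131.0]
force: [-0.3, -0.2, -2.0]
grip_width: 0.0257
13.0 at [0.6212 0.0918 0.1506] [-1.7992e+02 -3.0000e-02  1.3097e+02] w 0.0257 F [-0.3 -0.2 -2. ]  ROW tx ty tz tw [-0.1395 -0.3385 -0.0044] -0.856
```

```bash
python3 -m handwheel '[[0.015,-0.004,-0.01,0,-0.03],[0.015,-0.012,-0.03,0,-0.08],[0.015,-0.023,-0.056,0,-0.14],[0.015,-0.035,-0.085,0,-0.2],[0.015,-0.047,-0.114,0,-0.27],[0.015,-0.059,-0.143,0,-0.34],[0.015,-0.071,-0.172,0,-0.41],[0.015,-0.083,-0.2,0,-0.48],[0.015,-0.095,-0.23,0,-0.55],[0.015,-0.107,-0.26,0,-0.62],[0.015,-0.118,-0.286,0,-0.69],[0.015,-0.127,-0.308,0,-0.75],[0.015,-0.134,-0.325,0,-0.8],[0.015,-0.138,-0.335,0,-0.84],[0.015,-0.1395,-0.3385,0,-0.856],[0.015,-0.1395,-0.3385,0,-0.856],[0.015,-0.1395,-0.3385,0,-0.856]]'
python3 - <<'E'
from h import *
im=read_camera("scene"); cv2.imwrite("pics/s5.png",cv2.resize(im[80:230,150:350],None,fx=4,fy=4))
E
python3 g.py 0.457 -0.2354 0.0155 180
```

```text
time_s: 14.7
tool_pos: [0.4577, -0.2341, 0.1509]
tool_rot: [179.9, -0.0, -180.0]
force: [-0.4, 1.0, -1.3]
grip_width: 0.0254
14.75 at [ 0.458  -0.234   0.1511] [ 1.7996e+02 -1.0000e-02 -1.7993e+02] w 0.0257 F [ 0.4  0.4 -2.4]  ROW tx ty tz tw [ 0.001  -0.0014  0.1356] 0.001
```

View pics/s5.png

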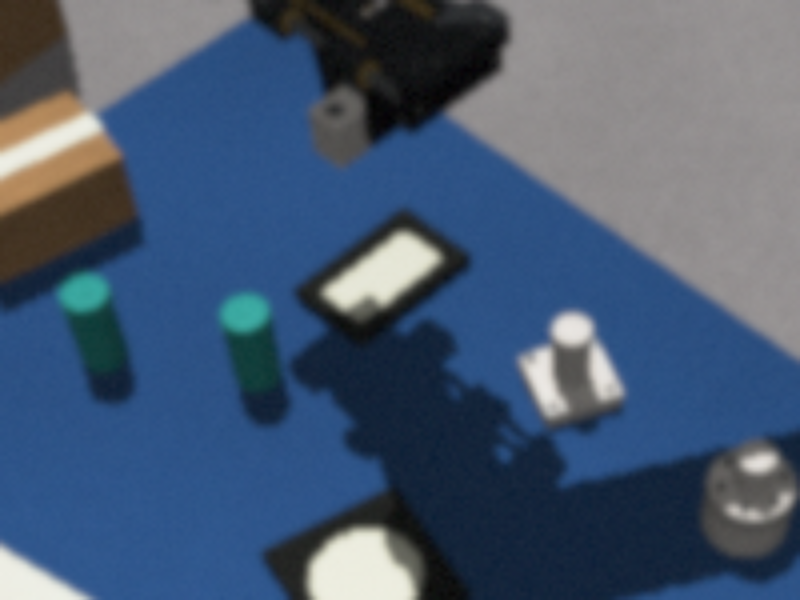

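```bash
python3 -m handwheel '[[0.015,0,-0.001,0.015,0],[0.015,0,-0.001,0.045,0],[0.015,0,-0.001,0.075,0],[0.015,0,-0.001,0.1,0],[0.015,0,-0.001,0.117,0],[0.015,0,-0.001,0.126,0],[0.015,0,-0.001,0.132,0],[0.015,0,-0.001,0.134,0],[0.015,0,-0.001,0.134,0],[0.015,0,-0.001,0.134,0]]'
python3 - <<'E'
from h import *
im=read_camera("scene"); cv2.imwrite("pics/s6.png",cv2.resize(im[80:230,150:350],None,fx=4,fy=4))
E
python3 g.py 0.457 -0.2354 0.0155 180
```

```text
time_s: 15.75
tool_pos: [0.4584, -0.2365, 0.0182]
tool_rot: [-179.9, 0.1, -180.0]
force: [0.5, -1.4, -0.7]
grip_width: 0.0259
15.8 at [ 0.4583 -0.2365  0.0182] [-1.7994e+02  7.0000e-02 -1.7999e+02] w 0.0261 F [-0.2 -0.2 -1.3]  ROW tx ty tz tw [0.0013 0.0011 0.0027] 0.0
```

View pics/s6.png

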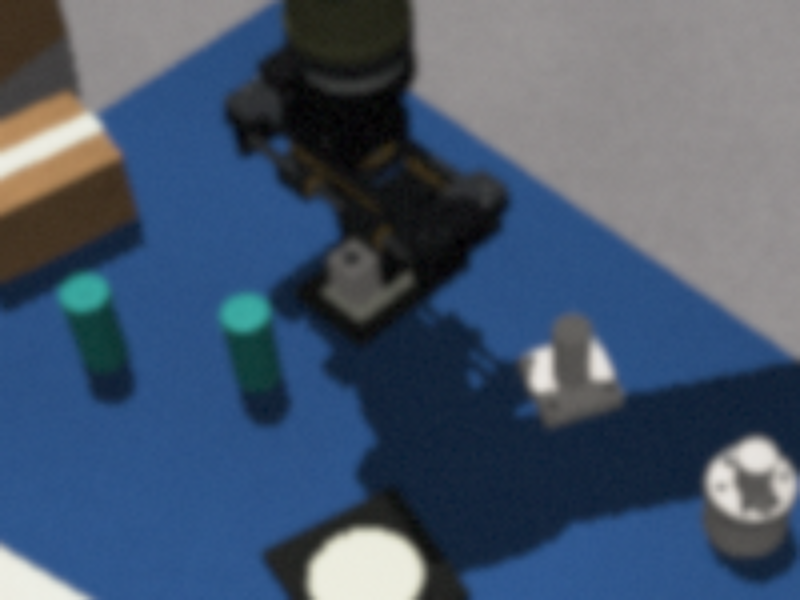

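The bar sits inside the recess at (355,280), with white floor visible around it. I'll lower the last 2–3 mm and release.

```bash
python3 -m handwheel '[[0.015,0,0.001,0.0015,0],[0.015,0,0.001,0.0025,0],[0.015,0,0.001,0.0025,0],[0.027,0,0.001,0.0025,0],[0.032,0,0.001,0.0025,0],[0.04,0,0.001,0.0025,0],[0.05,0,0.001,0.0025,0],[0.05,0,0.001,0.0025,0],[0.05,0,0.001,-0.01,0],[0.05,0,0.001,-0.04,0],[0.05,0,0.001,-0.08,0],[0.05,0,0.001,-0.12,0],[0.05,0,0.001,-0.14,0],[0.05,0,0.001,-0.14,0],[0.05,0,0.001,-0.14,0]]'; python3 g.py 0.435 -0.077 0.155 110
```

```text
time_s: 17.3
tool_pos: [0.4577, -0.2352, 0.158]
tool_rot: [-179.9, 0.0, -180.0]
force: [0.2, 1.6, -1.0]
grip_width: 0.0499
17.3 at [ 0.4577 -0.2352  0.158 ] [-1.7994e+02  3.0000e-02 -1.7999e+02] w 0.0499 F [ 0.2  1.6 -1. ]  ROW tx ty tz tw [0.0227 0.1582 0.003 ] 1.222
```

```bash
python3 -m handwheel '[[0.05,0.001,0.005,0,0.05],[0.05,0.003,0.017,0,0.15],[0.05,0.006,0.035,0,0.26],[0.05,0.009,0.055,0,0.37],[0.05,0.012,0.075,0,0.48],[0.05,0.015,0.095,0,0.59],[0.05,0.018,0.115,0,0.7],[0.05,0.02,0.132,0,0.81],[0.05,0.022,0.146,0,0.92],[0.05,0.0227,0.155,0,1.02],[0.05,0.0227,0.1582,0,1.12],[0.05,0.0227,0.1582,0,1.19],[0.05,0.0227,0.1582,0,1.222],[0.05,0.0227,0.1582,0,1.222],[0.05,0.0227,0.1582,0,1.222]]'
python3 - <<'E'
from h import *
im=read_camera("scene"); cv2.imwrite("pics/s7.png",cv2.resize(im[80:230,150:350],None,fx=4,fy=4))
E
python3 g.py 0.435 -0.077 0.025 110
```

```text
time_s: 18.8
tool_pos: [0.4342, -0.0767, 0.1566]
tool_rot: [-179.9, -0.1, 110.0]
force: [-0.3, -0.7, 0.0]
grip_width: 0.0499
18.85 at [ 0.4344 -0.0768  0.1567] [-1.7994e+02 -6.0000e-02  1.1004e+02] w 0.0499 F [-0.8 -0.9  0.2]  ROW tx ty tz tw [-0.0004  0.0005  0.1317] 0.001
```

View pics/s7.png

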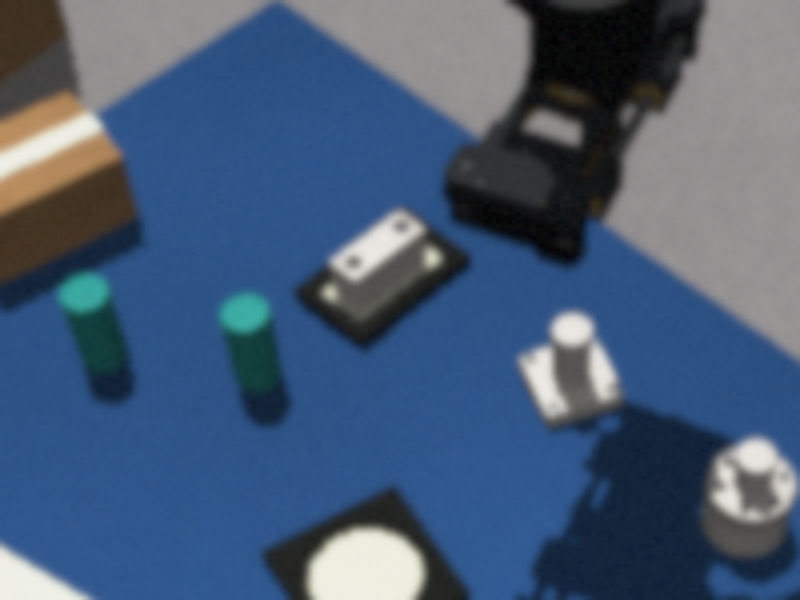

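The bar is seated in its recess at (375,265). Next is the base, with its post at (573,330) and plate undisturbed.

```bash
python3 -m handwheel '[[0.05,0,0.0005,0.02,0],[0.05,0,0.0005,0.05,0],[0.05,0,0.0005,0.08,0],[0.05,0,0.0005,0.105,0],[0.05,0,0.0005,0.12,0],[0.05,0,0.0005,0.128,0],[0.05,0,0.0005,0.131,0],[0.05,0,0.0005,0.131,0]]'; python3 g.py 0.435 -0.077 0.025 110;python3 -m handwheel '[[0.04,0,0,0.001,0],[0.025,0,0,0.001,0],[0.015,0,0,0.001,0],[0.015,0,0,0.001,0],[0.015,0,0,0.001,0],[0.015,0,0,0.001,0]]' 30; python3 g.py 0.435 -0.077 0.025 110; python3 -m handwheel '[[0.015,0,0,-0.005,0],[0.015,0,0,-0.02,0],[0.015,0,0,-0.045,0],[0.015,0,0,-0.075,0],[0.015,0,0,-0.105,0],[0.015,0,0,-0.13,0],[0.015,0,0,-0.14,0],[0.015,0,0,-0.14,0],[0.015,0,0,-0.14,0]]'; python3 g.py 0.4597 0.2652 0.168 128
```

```text
time_s: 19.65
tool_pos: [0.4356, -0.0767, 0.0266]
tool_rot: [180.0, -0.0, 110.0]
force: [0.7, 0.3, -0.3]
grip_width: 0.05
19.65 at [ 0.4356 -0.0767  0.0266] [179.99  -0.   110.01] w 0.05 F [ 0.7  0.3 -0.3]  ROW tx ty tz tw [-0.     -0.0007  0.0016] 0.0
time_s: 20.25
tool_pos: [0.4353, -0.0771, 0.0257]
tool_rot: [-180.0, 0.0, 110.0]
force: [-1.6, -1.3, 4.6]
grip_width: 0.0251
20.25 at [ 0.4353 -0.0771  0.0257] [-1.7996e+02  3.0000e-02  1.0999e+02] w 0.0251 F [-1.6 -1.3  4.6]  ROW tx ty tz tw [ 0.0002 -0.0002  0.0007] -0.0
time_s: 21.15
tool_pos: [0.4347, -0.0766, 0.1643]
tool_rot: [-179.9, -0.1, 110.0]
force: [-0.1, -0.4, -2.0]
grip_width: 0.0252
21.15 at [ 0.4347 -0.0766  0.1643] [-1.7993e+02 -5.0000e-02  1.1000e+02] w 0.0252 F [-0.1 -0.4 -2. ]  ROW tx ty tz tw [ 0.3126  0.1404 -0.0037] -0.314
```

```bash
python3 -m handwheel '[[0.015,0.008,0.004,0,-0.01],[0.015,0.022,0.01,0,-0.03],[0.015,0.045,0.02,0,-0.05],[0.015,0.072,0.032,0,-0.08],[0.015,0.099,0.044,0,-0.11],[0.015,0.126,0.057,0,-0.14],[0.015,0.153,0.069,0,-0.17],[0.015,0.18,0.081,0,-0.2],[0.015,0.207,0.093,0,-0.23],[0.015,0.234,0.105,0,-0.26],[0.015,0.26,0.117,0,-0.28],[0.015,0.282,0.127,0,-0.3],[0.015,0.298,0.134,0,-0.314],[0.015,0.308,0.138,0,-0.314],[0.015,0.3126,0.1404,0,-0.314],[0.015,0.3126,0.1404,0,-0.314],[0.015,0.3126,0.1404,0,-0.314]]'
python3 - <<'E'
from h import *
im=read_camera("scene"); cv2.imwrite("pics/s8.png",cv2.resize(im[160:320,290:490],None,fx=4,fy=3.7))
E
python3 g.py 0.4597 0.2652 0.030 128
```

```text
time_s: 22.85
tool_pos: [0.46, 0.2651, 0.1654]
tool_rot: [-180.0, 0.0, 128.0]
force: [0.8, 0.3, -2.1]
grip_width: 0.0253
22.9 at [0.4603 0.2646 0.1654] [-1.7997e+02  3.0000e-02  1.2797e+02] w 0.025 F [-0.7  0.3 -1.4]  ROW tx ty tz tw [ 9.000e-04 -1.000e-04  1.354e-01] -0.001
```

View pics/s8.png

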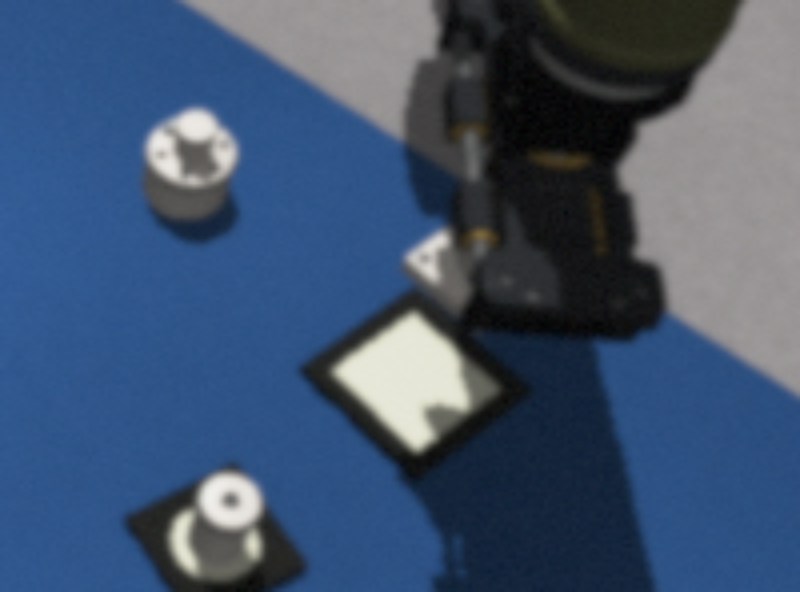

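The plate edges at (430,285) run parallel to the nest edges. Lowering.

```bash
python3 -m handwheel '[[0.015,0.0005,0,0.015,0],[0.015,0.0005,0,0.045,0],[0.015,0.0005,0,0.075,0],[0.015,0.0005,0,0.1,0],[0.015,0.0005,0,0.117,0],[0.015,0.0005,0,0.126,0],[0.015,0.0005,0,0.132,0],[0.015,0.0005,0,0.134,0],[0.015,0.0005,0,0.134,0],[0.015,0.0005,0,0.134,0]]'
python3 - <<'E'
from h import *
im=read_camera("scene"); cv2.imwrite("pics/s9.png",cv2.resize(im[160:320,290:490],None,fx=4,fy=3.7))
E
python3 g.py 0.4597 0.2652 0.0297 128
```

```text
time_s: 23.9
tool_pos: [0.4608, 0.2658, 0.0322]
tool_rot: [179.9, 0.0, 128.0]
force: [0.4, 0.2, -1.3]
grip_width: 0.0249
23.95 at [0.4607 0.2657 0.0322] [1.7992e+02 4.0000e-02 1.2798e+02] w 0.0251 F [-0.6  0.5 -1.9]  ROW tx ty tz tw [ 0.0002 -0.0011  0.0025] -0.0
```

View pics/s9.png

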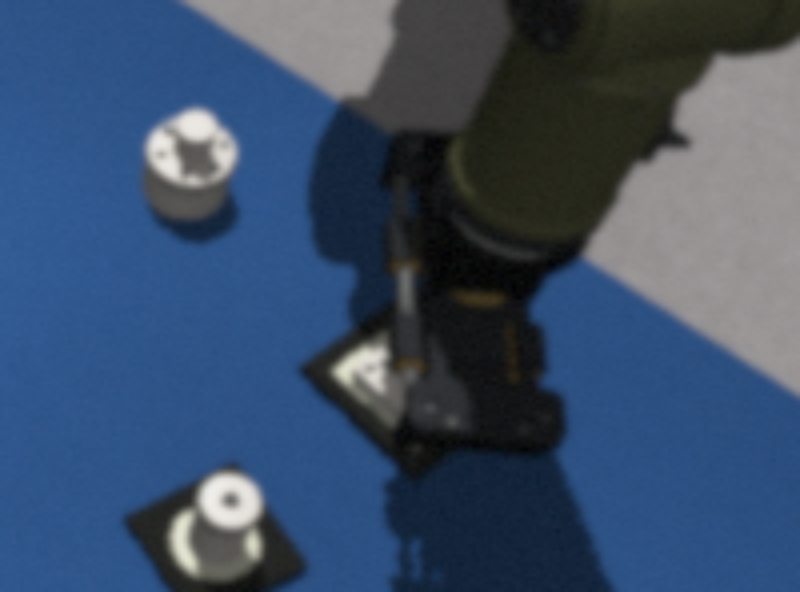

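The plate corner at (360,372) is inside the recess with white floor around it. I'll set it down and release.

```bash
python3 -m handwheel '[[0.015,0,-0.0005,0.0015,0],[0.015,0,-0.0005,0.0023,0],[0.015,0,-0.0005,0.0023,0],[0.027,0,-0.0005,0.0023,0],[0.032,0,-0.0005,0.0023,0],[0.04,0,-0.0005,0.0023,0],[0.05,0,-0.0005,0.0023,0],[0.05,0,-0.0005,0.0023,0],[0.05,0,-0.0005,-0.01,0],[0.05,0,-0.0005,-0.04,0],[0.05,0,-0.0005,-0.08,0],[0.05,0,-0.0005,-0.12,0],[0.05,0,-0.0005,-0.14,0],[0.05,0,-0.0005,-0.14,0],[0.05,0,-0.0005,-0.14,0]]'; python3 g.py 0.437 0.074 0.16 110
```

```text
time_s: 25.45
tool_pos: [0.4599, 0.2649, 0.1717]
tool_rot: [180.0, 0.1, 128.0]
force: [0.1, -0.4, -0.6]
grip_width: 0.0501
25.45 at [0.4599 0.2649 0.1717] [1.7998e+02 6.0000e-02 1.2798e+02] w 0.0501 F [ 0.1 -0.4 -0.6]  ROW tx ty tz tw [-0.1364 -0.1355  0.0117] 0.314
```

```bash
python3 -m handwheel '[[0.05,-0.005,-0.005,0,0.03],[0.05,-0.016,-0.016,0,0.07],[0.05,-0.032,-0.032,0,0.11],[0.05,-0.05,-0.05,0,0.15],[0.05,-0.07,-0.07,0,0.19],[0.05,-0.09,-0.09,0,0.23],[0.05,-0.108,-0.107,0,0.27],[0.05,-0.123,-0.122,0,0.3],[0.05,-0.132,-0.131,0,0.314],[0.05,-0.1364,-0.1355,0.005,0.314],[0.05,-0.1364,-0.1355,0.01,0.314],[0.05,-0.1364,-0.1355,0.01,0.314],[0.05,-0.1364,-0.1355,0.01,0.314]]'
python3 - <<'E'
from h import *
im=read_camera("scene"); cv2.imwrite("pics/s10.png",cv2.resize(im[160:320,290:490],None,fx=4,fy=3.7))
E
python3 g.py 0.437 0.074 0.049 110
```

```text
time_s: 26.75
tool_pos: [0.4367, 0.0756, 0.1611]
tool_rot: [-180.0, -0.1, 110.1]
force: [-0.0, 0.9, -0.1]
grip_width: 0.0501
26.8 at [0.4368 0.0754 0.1613] [-1.8000e+02 -6.0000e-02  1.1012e+02] w 0.0499 F [-0.6  0.4  0.2]  ROW tx ty tz tw [-0.0014 -0.0003  0.1123] 0.002
```

View pics/s10.png

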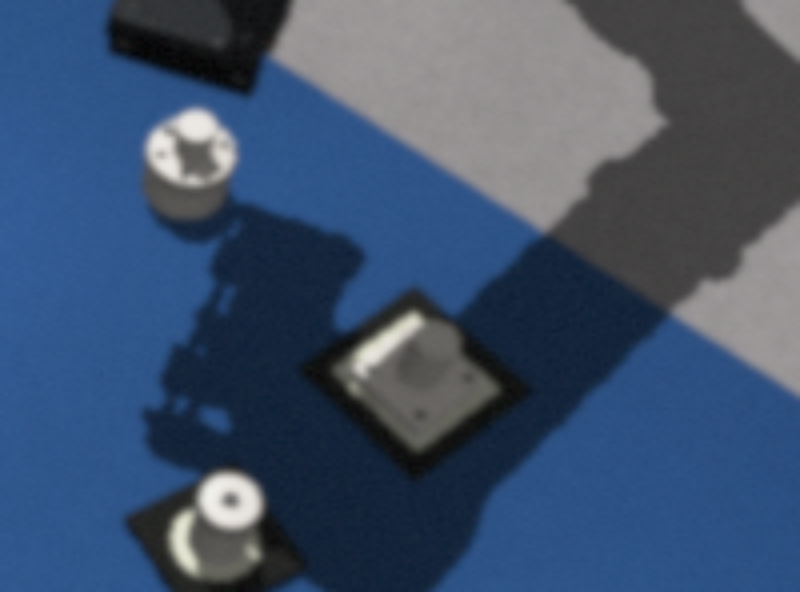

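The base sits squarely in its recess (415,380). Last is the large can, gripped by its knob.

```bash
python3 -m handwheel '[[0.05,-0.001,0,0.02,0],[0.05,-0.001,0,0.045,0],[0.05,-0.001,0,0.07,0],[0.05,-0.001,0,0.09,0],[0.05,-0.001,0,0.103,0],[0.05,-0.001,0,0.11,0],[0.05,-0.001,0,0.111,0],[0.05,-0.001,0,0.111,0]]'; python3 g.py 0.437 0.074 0.049 110;python3 -m handwheel '[[0.04,0,0,0.001,0],[0.025,0,0,0.001,0],[0.015,0,0,0.001,0],[0.015,0,0,0.001,0],[0.015,0,0,0.001,0],[0.015,0,0,0.001,0]]' 35; python3 g.py 0.437 0.074 0.049 110; python3 -m handwheel '[[0.015,0,0,-0.005,0],[0.015,0,0,-0.02,0],[0.015,0,0,-0.045,0],[0.015,0,0,-0.075,0],[0.015,0,0,-0.1,0],[0.015,0,0,-0.12,0],[0.015,0,0,-0.125,0],[0.015,0,0,-0.125,0],[0.015,0,0,-0.125,0]]'; python3 g.py 0.631 -0.0664 0.173 110
```

```text
time_s: 27.6
tool_pos: [0.4377, 0.0737, 0.0509]
tool_rot: [180.0, -0.0, 110.0]
force: [0.4, 0.3, -0.5]
grip_width: 0.05
27.6 at [0.4377 0.0737 0.0509] [179.96  -0.   110.03] w 0.05 F [ 0.4  0.3 -0.5]  ROW tx ty tz tw [ 0.0005 -0.0005  0.0019] 0.0
time_s: 28.2
tool_pos: [0.4372, 0.0731, 0.0495]
tool_rot: [-180.0, 0.0, 110.0]
force: [-0.7, -0.3, 2.5]
grip_width: 0.0236
28.2 at [0.4372 0.0731 0.0495] [-1.7998e+02  3.0000e-02  1.0999e+02] w 0.0236 F [-0.7 -0.3  2.5]  ROW tx ty tz tw [0.0009 0.0001 0.0005] -0.0
time_s: 29.1
tool_pos: [0.4364, 0.0732, 0.1733]
tool_rot: [-179.9, -0.0, 110.0]
force: [-0.7, -0.6, -2.2]
grip_width: 0.0233
29.1 at [0.4364 0.0732 0.1733] [-1.7991e+02 -4.0000e-02  1.1001e+02] w 0.0233 F [-0.7 -0.6 -2.2]  ROW tx ty tz tw [-0.1978  0.1351  0.0003] 0.0
```

```bash
python3 -m handwheel '[[0.015,-0.006,0.004,0,0],[0.015,-0.018,0.012,0,0],[0.015,-0.035,0.024,0,0],[0.015,-0.057,0.039,0,0],[0.015,-0.08,0.055,0,0],[0.015,-0.103,0.07,0,0],[0.015,-0.126,0.086,0,0],[0.015,-0.148,0.101,0,0],[0.015,-0.167,0.114,0,0],[0.015,-0.182,0.124,0,0],[0.015,-0.192,0.131,0,0],[0.015,-0.1978,0.1351,0,0],[0.015,-0.1978,0.1351,0,0],[0.015,-0.1978,0.1351,0,0]]'
python3 - <<'E'
from h import *
im=read_camera("scene"); cv2.imwrite("pics/s11.png",cv2.resize(im[130:290,150:350],None,fx=4,fy=3.7))
E
python3 g.py 0.631 -0.0664 0.0535 110
```

```text
time_s: 30.5
tool_pos: [0.6313, -0.0656, 0.1742]
tool_rot: [-180.0, -0.0, 110.0]
force: [-0.6, 1.0, -2.4]
grip_width: 0.0232
30.55 at [ 0.6313 -0.0654  0.1744] [-1.7998e+02 -2.0000e-02  1.1007e+02] w 0.0227 F [ 0.1 -0.8 -1.4]  ROW tx ty tz tw [-0.0008 -0.0006  0.1209] 0.001
```

View pics/s11.png

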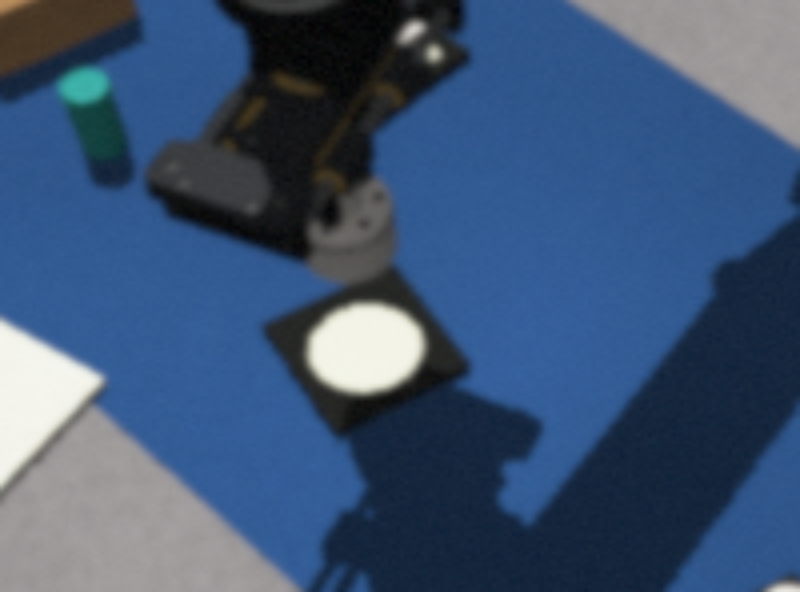

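The can hangs level at (350,235), above the nest (365,350). Lowering.

```bash
python3 -m handwheel '[[0.015,-0.0005,-0.0005,0.012,0],[0.015,-0.0005,-0.0005,0.037,0],[0.015,-0.0005,-0.0005,0.065,0],[0.015,-0.0005,-0.0005,0.088,0],[0.015,-0.0005,-0.0005,0.104,0],[0.015,-0.0005,-0.0005,0.113,0],[0.015,-0.0005,-0.0005,0.118,0],[0.015,-0.0005,-0.0005,0.1195,0],[0.015,-0.0005,-0.0005,0.1195,0],[0.015,-0.0005,-0.0005,0.1195,0]]'
python3 - <<'E'
from h import *
im=read_camera("scene"); cv2.imwrite("pics/s12.png",cv2.resize(im[130:290,150:350],None,fx=4,fy=3.7))
E
python3 g.py 0.631 -0.0664 0.0535 110
```

```text
time_s: 31.55
tool_pos: [0.6322, -0.067, 0.0559]
tool_rot: [179.9, 0.0, 110.0]
force: [0.0, -0.1, -1.8]
grip_width: 0.0229
31.6 at [ 0.6322 -0.0671  0.0558] [1.7993e+02 5.0000e-02 1.0999e+02] w 0.0231 F [-0.5 -0.  -2.5]  ROW tx ty tz tw [ 0.001  -0.0009  0.0023] -0.0
```

View pics/s12.png

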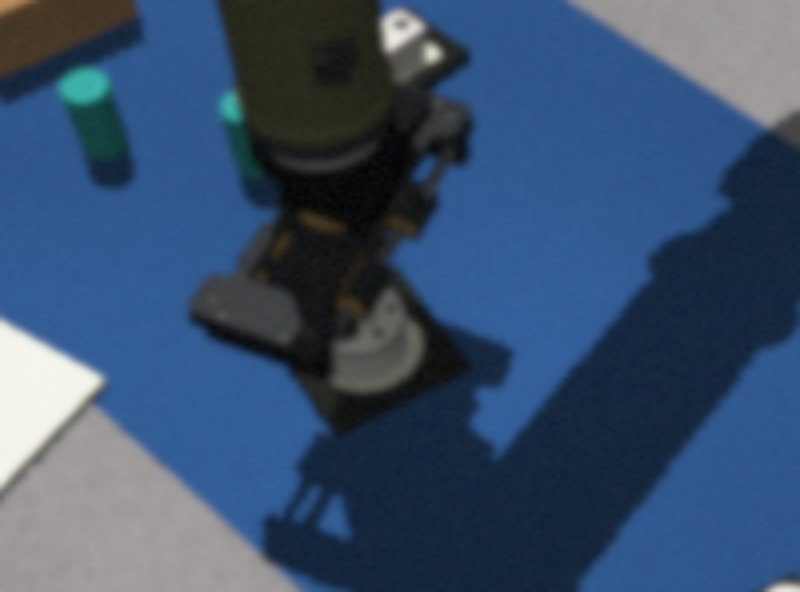

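The can (375,350) is inside the recess ring. I'll set it down, release, rise, then back away to look.

```bash
python3 -m handwheel '[[0.015,0,-0.0005,0.0015,0],[0.015,0,-0.0005,0.0022,0],[0.015,0,-0.0005,0.0022,0],[0.025,0,-0.0005,0.0022,0],[0.03,0,-0.0005,0.0022,0],[0.04,0,-0.0005,0.0022,0],[0.05,0,-0.0005,0.0022,0],[0.05,0,-0.0005,0.0022,0],[0.05,0,-0.0005,-0.01,0],[0.05,0,-0.0005,-0.04,0],[0.05,0,-0.0005,-0.08,0],[0.05,0,-0.0005,-0.12,0],[0.05,0,-0.0005,-0.16,0],[0.05,0,-0.0005,-0.17,0],[0.05,0,-0.0005,-0.17,0]]'; python3 g.py 0.32 -0.5 0.22 110
```

```text
time_s: 33.1
tool_pos: [0.6323, -0.0668, 0.2277]
tool_rot: [179.8, 0.1, 110.0]
force: [0.2, -0.0, -0.0]
grip_width: 0.0501
33.1 at [ 0.6323 -0.0668  0.2277] [1.7978e+02 1.3000e-01 1.1001e+02] w 0.0501 F [ 0.2 -0.  -0. ]  ROW tx ty tz tw [-0.3002 -0.4417  0.0077] 0.0
```

```bash
python3 -m handwheel '[[0.05,-0.006,-0.009,0,0],[0.05,-0.018,-0.026,0,0.05],[0.05,-0.036,-0.053,0,0.1],[0.05,-0.057,-0.084,0,0.15],[0.05,-0.078,-0.115,0,0.2],[0.05,-0.1,-0.147,0,0.25],[0.05,-0.122,-0.18,0,0.3],[0.05,-0.144,-0.212,0,0.35],[0.05,-0.166,-0.244,0,0.4],[0.05,-0.188,-0.277,0,0.45],[0.05,-0.21,-0.309,0,0.5],[0.05,-0.232,-0.341,0,0.5],[0.05,-0.254,-0.374,0,0.5],[0.05,-0.274,-0.403,0,0.5],[0.05,-0.288,-0.424,0,0.5],[0.05,-0.297,-0.437,0,0.5],[0.05,-0.3,-0.4417,0,0.5],[0.05,-0.3,-0.4417,0,0.5],[0.05,-0.3,-0.4417,0,0.5]]'
python3 - <<'E'
from h import *
im=read_camera("scene"); cv2.imwrite("pics/s13.png",cv2.resize(im[120:340,150:440],None,fx=2.7,fy=2.7,interpolation=cv2.INTER_CUBIC))
im=read_camera("top"); cv2.imwrite("pics/top1.png",im); cv2.imwrite("pics/t13.png",cv2.resize(im[150:280,100:460],None,fx=2.2,fy=2.2,interpolation=cv2.INTER_CUBIC))
E
python3 g.py 0.32 -0.5 0.22
```

```text
time_s: 35.0
tool_pos: [0.3199, -0.4987, 0.2248]
tool_rot: [180.0, -0.1, 81.5]
force: [0.5, -0.4, -0.0]
grip_width: 0.0501
35.1 at [ 0.3201 -0.4988  0.2251] [179.98  -0.    81.52] w 0.0499 F [-0.7  0.1  0.2]  ROW tx ty tz tw [-0.0012  0.0001  0.0051] 0
```

View pics/s13.png

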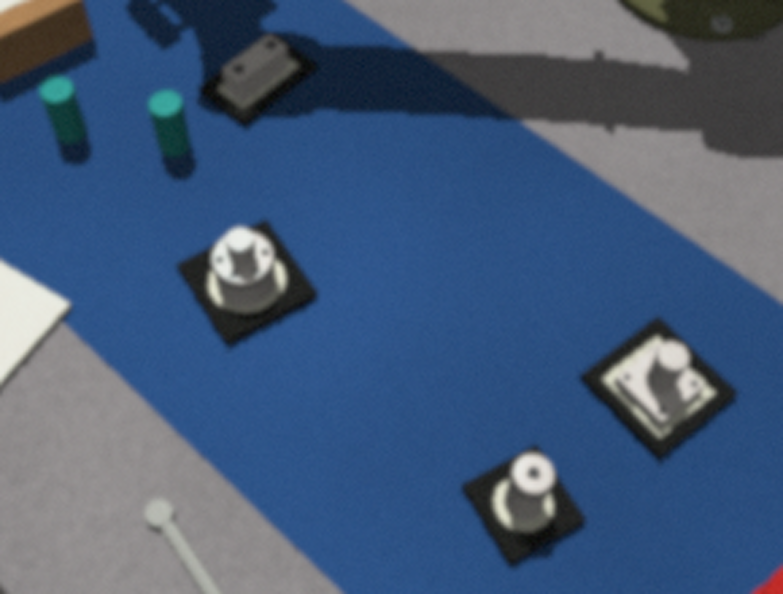

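View pics/t13.png

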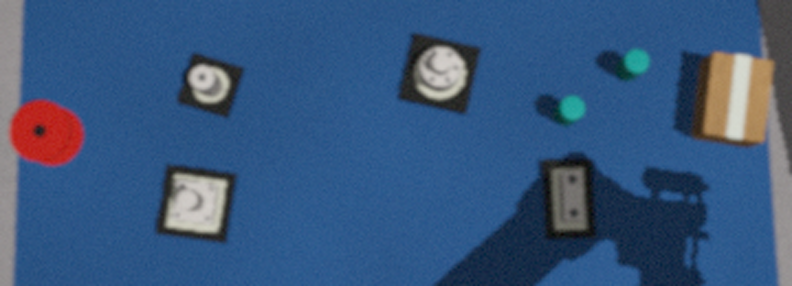

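Both views show all four parts upright in their nests, with the turquoise cans, spool and carton where they were. One numeric check on the bar and the others.

Run:
```python
from h import *
T=lambda x,y:((x+.5)/2.2-.5+100,(y+.5)/2.2-.5+150)
S=lambda x,y:((x+.5)/2.7-.5+150,(y+.5)/2.7-.5+120)
for n,z,a,b in(("barhole1",.038,(572,180),(270,45)),("barhole2",.038,(574,213),(238,70)),("small dot",.068,(203,78),(533,473)),("knob",.076,(442,63),(240,239)),("post",.064,(189,203),(673,356))):
  print(n,np.round(ray("top",T(*a),z)[:2],4),np.round(ray("scene",S(*b),z)[:2],4))
```

```text
barhole1 [ 0.478  -0.2354] [ 0.4367 -0.2347]
barhole2 [ 0.4348 -0.2361] [ 0.4818 -0.2334]
small dot [0.6182 0.2441] [0.6201 0.2461]
knob [ 0.63   -0.0673] [ 0.6317 -0.0648]
post [0.4561 0.2615] [0.4622 0.2653]
```

```bash
python3 -c "
from cell import *
print(sign_off())"
```

```text
the job is handed in; nothing more can be done
None
```

All four parts are in their matching nests, and I handed the job in at about 35 s of the 104 s allowed. I placed them in this order: small can, clamp bar, square base, large can. The grips were on the small can's body, across the bar's width, and on the base's post and the large can's knob.

- **Placement:** the last pictures from both cameras show every part upright inside its recess. Ray casts at the seated heights put the bar and both cans within about 3 mm of their nest centres, against 8 mm of clearance on each side.
- **Bystanders:** the spool, the carton and the two turquoise look-alikes show no visible movement in the pictures.
- **Forces:** the highest force I read was about 5 N, while gripping the base; I only read it between moves.
- **Weakest check:** for the base's post, the two camera views differed by 6–7 mm. I picked those pixels by eye on a blurred, partly shaded post top. One view put it 5 mm off centre and the other 2.5 mm, both inside the clearance, and the pictures show the plate flat and squarely inside its recess.

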